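# Clear the peach pits down the scrap chute

## Task

Clear the prep board after pitting peaches: push the steel cover of the scrap chute fully open, sweep all three peach pits across the board with closed fingers so that they drop through the chute into the pan below, then push the cover fully shut again. Only push and sweep, with fingertips along the board: do not pick anything up, and leave the two sauce cups on the board and the other things round about where they are.

Things in the scene. Friction and masses are not known exactly. Their poses are not given: they have to be found in the camera images.
- station: Prep station, fixed to the table, 320 mm along its x, 420 mm along its y; flat top 100 mm above the table. Origin: centre of its footprint at table level; unturned, x points away from the robot and y to the robot's left. Own y -60 to 210 mm is a green cutting board without raised edges; y -210 to -60 mm is a steel deck flush with it, holding the chute.
- chute (a point): Centre of the scrap chute's opening, at the height of the board's top; own x -71 mm, y -127.5 mm in the station. The opening is 142 mm along the station's x and 135 mm along its y and adjoins the board's right edge with no step. Below it stands a 66 mm deep steel pan, wider than the opening. Just behind the opening is the pocket where the cover parks.
- cover (a joint): Flat steel sliding cover of the chute, 142 mm along the station's x by 131 mm along its y; its top is 1 mm below the board's top. Slides along the station's +x (away from the robot): 0 = chute fully shut, 0.140 m = fully open, with hard stops at both ends. It stays where it is left; about 1 to 2 N moves it.
- cover_bar (a point): Centre of the dark bar bridge on the middle of the cover, 20 mm above the board's top. The bar is round, 8 mm thick, and runs 72 mm along the station's y on two feet; push it from the robot's side to open the cover and from its far side to shut it. It travels with the cover: own x in the station -71 mm when shut, +69 mm when open, own y -127.5 mm.
- pit_0: Brown furrowed peach pit, hard, a flattened oval 35 x 26 x 21 mm, about 18 g, lying on its flat side. Origin: its middle (10.5 mm above the board as it lies); own x is its length.
- pit_1: A second peach pit, same size. Origin: its middle.
- pit_2: A third peach pit, same size. Origin: its middle.
- sauce_cup_a: Bystander: small empty steel sauce cup, 65 mm across, 37 mm high, standing in the far left corner of the board. Origin: centre of its underside.
- sauce_cup_b: Bystander: a second sauce cup, same size, on the board's far edge to the right of the first. Origin: centre of its underside.
- white_jar: Bystander: spice jar with white cap, 47 mm across, 98 mm high, on the table at the right (a red-capped jar stands behind it). Origin: centre of its underside.
- tub: Bystander: round lidded plastic tub, 129 mm across, 56 mm high, at the front left of the table. Origin: centre of its underside.
- spoon: Bystander: measuring spoon, 199 x 40 x 17 mm, on the table to the left, beside the meat slicer (a solid machine up to 430 mm high that fills the table's left end; keep the arm clear of it). Origin: centre of its underside.

How it is judged:
On the way, in this order (a step that is already met when the one before it is completed fails the run):
1. the chute cover is pushed open, to within 10 mm of its stop (value of joint cover above 0.13 m), for 0.1 s.
2. all three pits are in the pan under the chute (z of each of pit_0, pit_1, pit_2 in the frame of station below 0.06 m and x of pit_0 in the frame of station between -0.16 and 0.016 m and y of pit_0 in the frame of station between -0.2055 and -0.0495 m and x of pit_1 in the frame of station between -0.16 and 0.016 m and y of pit_1 in the frame of station between -0.2055 and -0.0495 m and x of pit_2 in the frame of station between -0.16 and 0.016 m and y of pit_2 in the frame of station between -0.2055 and -0.0495 m), for 0.2 s.
At the end, for the whole second after the job is handed in: All three pits lie in the pan below the chute (more than 40 mm below the board's top and within the pan's walls), at rest, and the cover is shut to within 6 mm (all of step 2 and linear speed of each of pit_0, pit_1, pit_2 below 0.02 m/s and value of joint cover below 0.006 m); the robot touches nothing.
It fails at once if a pit is lifted more than about 20 mm off the board (height (world z) of any of pit_0, pit_1, pit_2 above 0.132 m).
It fails at once if a bystander is moved by more than 15 mm (distance of any of sauce_cup_a, sauce_cup_b, white_jar, tub, spoon from where it was at the start of the episode above 0.015 m).
It also fails if it takes over 72 s, if anything falls off the work surface, if the arm or the gripper's body presses on something with over 40 N, if the wrist force passes 120 N, or if a joint passes its speed limit or range.

## Robot

A 7-joint arm with a two-finger parallel gripper is mounted at the origin on a cart in front of the work surface, level with it; the furniture and walls round the work are solid. World frame = base frame: x ahead of the robot, y to its left, z up, the work surface at z = 0. Lengths are in m, angles in rad, forces in N, time in s.
With the tool pointing down it reaches from about 0.425 to 0.925 m from the base axis. Payload 6.8 kg.
Tool frame: the origin (TCP) lies on the centre line of the jaws, within the pads' length; the fingertips stand 8 mm ahead of it and the grasp point (between the pads) lies 11 mm behind it (bot.tips_ahead is the distance from the TCP to the fingertips, in m); z points along the fingers, y is the line along which they close (so a half turn about z gives the same grasp; the last joint's range is limited). The gripper opens to 85 mm and grips with 20 to 120 N. Pads are 22 mm wide; open, the fingers measure 114 mm over their backs; the gripper's body (76 mm by 85 mm) begins 54 mm behind the grasp point. The pads swing forward as they close: fully open they stand 13 mm farther back than shut.
Start: joints at [1.189, 0.477, 0.022, 1.555, -0.011, 1.109, -0.083], TCP at [0.183, -0.65, 0.239] pointing down, gripper open.
Joint ranges: [-2.96, 2.96], [-0.34, 2.1], [-1.41, 1.46], [0.24, 2.44], [-1.37, 4.51], [0.17, 1.92], [-2.96, 2.96]. Speed limits (rad/s): [2.39, 2.39, 3.14, 3.14, 3.14, 3.14, 3.14].

## Interface

Orientations are given as a unit quaternion [w, x, y, z].
In Python, from station import bot gives the robot as it stands.
- The arm moves only by the tool send_rows, never from a script. Its argument "deltas" is text: rows parted by semicolons, each of 4 numbers parted by spaces: the shift along the tool's x, y, z in m, then the turn about the tool's z in degrees. In form: x y z spin; .... A call has 1 to 5 rows; each row is the pose to reach, as a shift and turn from the pose commanded when the call began, along the tool's axes at that moment; what a row does not reach only later rows make up. A row lasts 1/10 s, in which the tool goes at most 50 mm and 8.59 degrees, less where a joint would pass 70% of its speed; a pose out of reach is approached as far as the arm can. A call with a gripper value outside its range is refused whole. "claw" is the opening, from 0 (shut) to 1 (fully open), set as the call begins (left out, the last holds). The fingers move at their own pace and stop on an object; "force" is the grip in N (left out, the last holds). Time passes only in rows, so rows that repeat a pose let the fingers close. It gives the time, the measured TCP pose, the force, the opening and the grip force at its end, in the units of the state.
- bot.get_obs(): the state, without advancing time (a new reading comes with each control period).
- bot.read_camera(name): name is "side" or "top"; returns a dict with "img" (420x560x3 uint8, red, green, blue), "depth" (420x560 float32, m along the optical axis (not along the pixel's ray), 0 where there is no reading), "fx", "fy", "cx", "cy" (pixels), "camera_from_world" (4x4, takes a point from world to camera coordinates). Camera axes: x right, y up, looking along -z (the intrinsics and any distortion apply to the point x, -y, -z); pixel columns grow to the right and rows downward; lengths in m; the calibration is good to about 2 mm. A picture is of the moment at which its call begins.
- bot.hand_in(): hands the job in; it is judged then, once.
Trained networks look in a picture, given as the dict that the camera call returned (one of the last four; its "shot" number tells which), for a name from the list of things; names that differ only in an ending like _2 or _b are one class to them, and where a whole thing is asked for, a point or a joint stands for the part that bears it (a point fixed in the world has none). Each returns a list of dicts, best first, with "confidence" (0 to 1); they miss things now and then, are a little off and sometimes report something else, mostly with a low value. They report only what shows in the picture. A call takes as long as a camera call.
- bot.masks_of(picture, query): "mask" (420x560 bool, what is visible of it).
- bot.landmark_of(picture, query): "xyz" ([x, y, z] in m, in world coordinates, good to about 4 mm: a listed point, or the origin of a listed thing).
The state is a dict: "t": time; "q": joint angles; "joint_vel": joint speeds; "joint_torque": joint torques, N m; "eef_pos": TCP position; "tool_rot": TCP orientation; "contact_force": force on the tool from outside, world axes, zero at the start; "torque": the same for the moment, N m; "gripper_width": opening from 0.0 (shut) to 1.0 (fully open); "grasp_force": force on a finger pad.
Only numpy, scipy, OpenCV 4.12 (cv2) and the standard library are available. Lean on these libraries where they do the work, as an engineer would, in place of code of your own. Each camera call takes 0.05 s, during which the arm holds its last target. There are 200 camera calls.

## Working session

There is one attempt and no reset: what is moved stays moved. The work goes in short steps, Python scripts to look and compute and a tool call to move; the robot and the scene stay as the last step left them, time stands still between calls to the robot, and variables do not carry over. Pictures are saved under pics/ and viewed, at most 10 in all, crops included, and the job is handed in when it is done.

Besides the shell and the picture viewer there is one more tool, called after "Call:" as name(argument=value, ...), one argument or row to a line, values as JSON. send_rows: Moves the arm, as the interface text tells. Its arguments: {"type":"object","properties":{"deltas":{"type":"string"},"claw":{"type":"number"},"force":{"type":"number"}},"required":["deltas"]}

```bash
mkdir -p pics
python3 - <<'E'
from station import bot
import cv2,numpy as np
o=bot.get_obs()
print(o['t'],np.round(o['eef_pos'],3),np.round(o['tool_rot'],3),o['gripper_width'],bot.tips_ahead)
ims=[]
for c in('top','side'):
    p=bot.read_camera(c); ims.append(p['img'])
    for n in('station','chute','cover_bar','pit_0','sauce_cup_a','white_jar','tub','spoon'):
        print(c,n,[(np.round(d['xyz'],3).tolist(),round(d['confidence'],2)) for d in bot.landmark_of(p,n)[:4]])
cv2.imwrite('pics/a.png',ims[0][...,::-1]);cv2.imwrite('pics/b.png',ims[1][...,::-1])
E
```

```text
0.0 [ 0.182 -0.649  0.238] [-0.001  0.991  0.136 -0.   ] 0.9982497719480236 0.008
top station [([0.549, -0.012, 0.002], 0.96)]
top chute [([0.477, -0.14, 0.102], 0.81)]
top cover_bar [([0.481, -0.138, 0.12], 0.89)]
top pit_0 [([0.465, 0.116, 0.112], 0.64), ([0.579, -0.018, 0.109], 0.51), ([0.495, 0.01, 0.108], 0.47)]
top sauce_cup_a [([0.67, 0.079, 0.102], 0.78), ([0.577, -0.018, 0.11], 0.67), ([0.655, 0.156, 0.102], 0.58)]
top white_jar [([0.697, -0.349, -0.002], 0.77)]
top tub [([0.34, 0.349, -0.005], 0.83), ([0.683, 0.354, -0.0], 0.42)]
top spoon [([0.681, 0.355, -0.001], 0.73)]
side station [([0.55, -0.01, 0.003], 0.93)]
side chute [([0.48, -0.147, 0.102], 0.63)]
side cover_bar [([0.478, -0.138, 0.125], 0.97)]
side pit_0 [([0.465, 0.115, 0.112], 0.42), ([0.491, 0.011, 0.109], 0.4), ([0.573, -0.018, 0.11], 0.36)]
side sauce_cup_a [([0.669, 0.078, 0.101], 0.66), ([0.659, 0.155, 0.1], 0.52)]
side white_jar [([0.698, -0.343, -0.001], 0.78), ([0.669, 0.079, 0.101], 0.16)]
side tub [([0.336, 0.347, -0.002], 0.67), ([0.478, -0.141, 0.124], 0.61), ([0.571, -0.016, 0.108], 0.32)]
side spoon [([0.684, 0.353, 0.002], 0.75), ([0.658, 0.158, 0.1], 0.43)]
```

View pics/a.png

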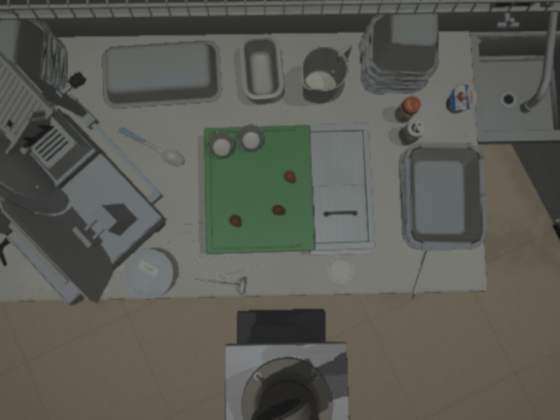

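View pics/b.png

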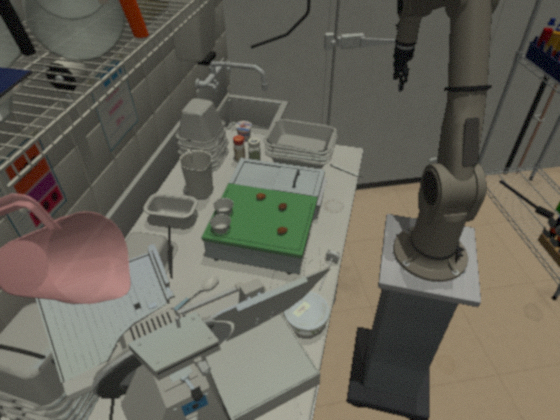

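The top view shows the board at px (205–312, 125–250), with pits at (235,221), (278,210) and (289,177). The cups are at (221,146) and (250,138), and the cover bar is at (340,212), shut. The side view agrees.

```bash
cat > h.py <<'E'
from station import bot
import cv2,numpy as np
from scipy.spatial.transform import Rotation as R
def pts(p,mask):
    v,u=np.nonzero(mask&(p['depth']>0)); d=p['depth'][v,u]
    c=np.stack([(u-p['cx'])/p['fx']*d,-(v-p['cy'])/p['fy']*d,-d,np.ones_like(d)])
    return (np.linalg.inv(p['camera_from_world'])@c)[:3].T
def rot():
    w,x,y,z=bot.get_obs()['tool_rot']; return R.from_quat([x,y,z,w])
def delta(*targets):
    "world xyz targets -> tool-axis shifts from the measured pose"
    o=bot.get_obs(); return np.round(rot().inv().apply(np.array(targets)-o['eef_pos']),3).tolist()
def yaw():
    x=rot().apply([1,0,0]); return np.degrees(np.arctan2(x[1],x[0]))
E
python3 - <<'E'
from h import *
p=bot.read_camera('top')
hsv=cv2.cvtColor(p['img'],cv2.COLOR_RGB2HSV)
g=pts(p,(cv2.inRange(hsv,(45,70,40),(80,255,255))>0)); g=g[abs(g[:,2]-.1)<.01]
print('board',cv2.minAreaRect((g[:,:2]*1000).astype(np.float32)))
for m in bot.masks_of(p,'pit_0')[:4]:
    q=pts(p,m['mask']);print(m['confidence'],len(q),q.mean(0).round(3),q[:,2].max().round(3),[np.round(a,3) for a in cv2.minAreaRect((q[:,:2]*1000).astype(np.float32))])
q=pts(p,bot.masks_of(p,'station')[0]['mask']);q=q[abs(q[:,2]-.1)<.01];print('station',cv2.minAreaRect((q[:,:2]*1000).astype(np.float32)))
print(yaw(), delta([.433,-.14,.238]))
E
```

```text
board ((548.237548828125, 64.18389129638672), (313.1150817871094, 264.2711181640625), 0.7530418038368225)
0.61 113 [0.466 0.122 0.117] 0.129 [array([466.459, 121.884]), array([30.09 , 27.165]), np.float64(74.492)]
0.52 136 [0.49  0.014 0.114] 0.126 [array([490.277,  13.85 ]), array([27.451, 34.856]), np.float64(4.901)]
0.49 129 [ 0.573 -0.015  0.114] 0.125 [array([573.699, -17.04 ]), array([32.902, 28.086]), np.float64(33.162)]
station ((548.9390258789062, -10.732574462890625), (320.873291015625, 421.0254821777344), 0.7899444103240967)
15.689630053880702 [[0.379, -0.423, 0.001]]
```

Call:
send_rows(
  deltas="0.033 -0.037 0 3; 0.066 -0.074 0 6; 0.099 -0.111 0 9; 0.132 -0.148 0 12; 0.166 -0.186 0 15.7",
  claw=0,
)

```text
t: 1.55
eef_pos: [0.2922, -0.4251, 0.2395]
tool_rot: [0.0, 1.0, -0.001, 0.0]
contact_force: [1.8, -0.4, -0.8]
gripper_width: 0.146
grasp_force: 0.0
```

```bash
python3 -c "
from h import *
o=bot.get_obs();print(o['t'],o['eef_pos'],yaw(),o['gripper_width'],delta([.433,-.14,.238]))"
```

```text
1.55 [ 0.2922236  -0.4250741   0.23952671] -0.1584851698372459 0.1463574615458105 [[0.14, -0.285, 0.001]]
```

Call:
send_rows(
  deltas="0.022 -0.044 0 0; 0.043 -0.088 0 0; 0.065 -0.132 0 0; 0.086 -0.176 0 0; 0.108 -0.22 0 0",
)

```text
t: 2.05
eef_pos: [0.4002, -0.2051, 0.2398]
tool_rot: [0.0, 1.0, -0.0, 0.0]
contact_force: [-0.0, -1.7, 0.2]
gripper_width: 0.001
grasp_force: 0.0
```

Call:
send_rows(
  deltas="0.015 -0.03 0 0; 0.03 -0.064 0 0; 0.03 -0.064 0.04 0; 0.03 -0.064 0.08 0; 0.03 -0.064 0.08 0",
)

```text
t: 2.55
eef_pos: [0.4264, -0.1418, 0.1557]
tool_rot: [-0.001, 1.0, 0.0, -0.004]
contact_force: [-0.4, 0.3, 1.0]
gripper_width: 0.002
grasp_force: 0.0
```

```bash
python3 -c "
from h import *
o=bot.get_obs();print(o['t'],o['eef_pos'],yaw(),o['contact_force'],o['gripper_width'],delta([.433,-.14,.125]))
p=bot.read_camera('side');cv2.imwrite('pics/c.png',cv2.resize(p['img'][130:330,170:400,::-1],None,fx=3,fy=3))
print(bot.landmark_of(p,'cover_bar'))"
```

```text
2.55 [ 0.42639681 -0.14182668  0.15566655] 0.047894211071167765 [-0.35065144  0.27760314  0.96721112] 0.0021939001159094074 [[0.007, -0.002, 0.031]]
[{'xyz': [0.4785, -0.1423, 0.1249], 'confidence': 0.88}]
```

View pics/c.png

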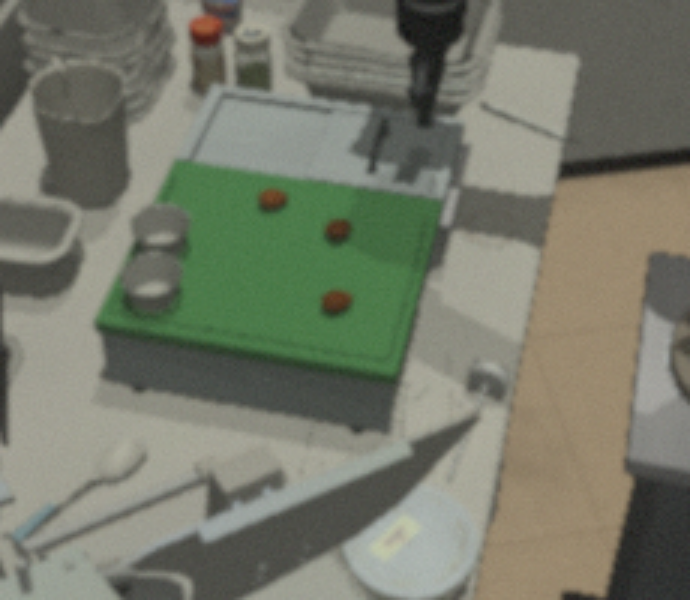

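The gripper, at crop px (430,110), stands on the robot's side of the bar at (378,150), and the pits are where they were. Lowering it, then pushing the cover open.

Call:
send_rows(
  deltas="0 0 0.02 0; 0.005 0 0.035 0; 0.02 0 0.035 0; 0.04 0 0.035 0; 0.06 0 0.035 0",
)

```text
t: 3.15
eef_pos: [0.4909, -0.1437, 0.1265]
tool_rot: [0.0, 1.0, -0.001, 0.001]
contact_force: [-2.3, -0.1, -0.3]
gripper_width: -0.0
grasp_force: 0.8
```

Call:
send_rows(
  deltas="0.02 0 0 0; 0.04 0 0 0; 0.06 0 0 0; 0.08 0 0 0; 0.1 0 0 0",
)

```text
t: 3.65
eef_pos: [0.5912, -0.1432, 0.127]
tool_rot: [0.0, 1.0, -0.001, 0.001]
contact_force: [-2.0, 0.3, 0.1]
gripper_width: 0.002
grasp_force: 1.0
```

```bash
python3 -c "
from h import *
o=bot.get_obs();print(o['t'],o['eef_pos'],yaw(),o['contact_force'])
p=bot.read_camera('side')
print([(d['xyz'],d['confidence']) for d in bot.landmark_of(p,'cover_bar')])"
```

```text
3.65 [ 0.59117597 -0.14322103  0.12699513] -0.06123198483004958 [-1.97854321  0.25201548  0.09685866]
[([0.6042, -0.1383, 0.121], 0.62)]
```

Call:
send_rows(
  deltas="0.005 0 0.003 0; 0.01 0 0.003 0; 0.015 0 0.003 0; 0.019 0 0.003 0; 0.019 0 0.003 0",
)

```text
t: 4.25
eef_pos: [0.6051, -0.1434, 0.1208]
tool_rot: [0.0, 1.0, -0.001, -0.004]
contact_force: [-11.2, -0.1, 8.8]
gripper_width: -0.0
grasp_force: 5.5
```

```bash
python3 -c "
from h import *
o=bot.get_obs();print(o['t'],o['eef_pos'],yaw(),o['contact_force'])
p=bot.read_camera('side')
print([(d['xyz'],d['confidence']) for d in bot.landmark_of(p,'cover_bar')])"
```

```text
4.25 [ 0.60514004 -0.143373    0.12080946] -0.0633968639900348 [-11.20280227  -0.14581187   8.76424469]
[([0.6184, -0.14, 0.1228], 0.96), ([0.4777, -0.144, 0.0994], 0.29)]
```

Call:
send_rows(
  deltas="-0.02 0 0 0; -0.02 0 -0.045 0; -0.01 -0.045 -0.045 -8; 0 -0.09 -0.045 -16; 0.007 -0.135 -0.045 -24",
)

```text
t: 4.85
eef_pos: [0.6166, -0.0067, 0.1672]
tool_rot: [0.0, 0.978, 0.21, 0.001]
contact_force: [-0.1, -0.5, -0.6]
gripper_width: 0.002
grasp_force: 0.0
```

```bash
python3 -c "
from h import *
o=bot.get_obs();print(o['t'],o['eef_pos'],yaw(),o['contact_force'],delta([.612,.02,.165]))
p=bot.read_camera('side')
print([(d['xyz'],d['confidence']) for d in bot.landmark_of(p,'cover_bar')+bot.landmark_of(p,'pit_0')])"
```

```text
4.85 [ 0.61658149 -0.00673986  0.16723645] 24.233618470944897 [-0.07610707 -0.46316244 -0.62328164] [[0.007, -0.026, 0.002]]
[([0.6173, -0.1386, 0.124], 0.75), ([0.4777, -0.1448, 0.1021], 0.66), ([0.4669, 0.1146, 0.1124], 0.43), ([0.5721, -0.0157, 0.1074], 0.36), ([0.494, 0.0121, 0.1089], 0.36), ([0.6834, 0.3508, -0.0015], 0.2)]
```

Call:
send_rows(
  deltas="0.004 -0.014 0 -8; 0.007 -0.028 0 -16; 0.007 -0.028 0.02 -20.8; 0.007 -0.028 0.04 -20.8; 0.007 -0.028 0.055 -20.8",
)

```text
t: 5.5
eef_pos: [0.6104, 0.0188, 0.1101]
tool_rot: [0.0, 0.925, 0.38, -0.001]
contact_force: [1.1, 0.1, -0.1]
gripper_width: -0.002
grasp_force: 0.0
```

```bash
python3 -c "
from h import *
o=bot.get_obs();print(o['t'],o['eef_pos'],yaw(),o['contact_force'],delta([.574,-.017,.112],[.515,-.076,.112]))"
```

```text
5.5 [0.61036741 0.01882365 0.11012242] 44.633108855073765 [ 1.13582005  0.1203219  -0.08682793] [[-0.051, -0.0, -0.002], [-0.134, 0.0, -0.002]]
```

Aligned with the pit. Sweeping along tool −x.

Call:
send_rows(
  deltas="-0.013 0 -0.001 0; -0.027 0 -0.001 0; -0.041 0 -0.001 0; -0.055 0 -0.001 0; -0.07 0 -0.001 0",
)

```text
t: 6.0
eef_pos: [0.5603, -0.03, 0.1129]
tool_rot: [0.0, 0.925, 0.381, 0.0]
contact_force: [0.2, 0.1, -0.4]
gripper_width: 0.001
grasp_force: 0.0
```

```bash
python3 -c "
from h import *
o=bot.get_obs();print(o['t'],o['eef_pos'],yaw(),o['contact_force'])
p=bot.read_camera('side')
print([(d['xyz'],d['confidence']) for d in bot.landmark_of(p,'pit_0')])
p=bot.read_camera('top')
print([(d['xyz'],d['confidence']) for d in bot.landmark_of(p,'pit_0')])
cv2.imwrite('pics/d.png',cv2.resize(p['img'][110:270,190:390,::-1],None,fx=3,fy=3))"
```

```text
6.0 [ 0.56027336 -0.03002977  0.11289679] 44.74699799596121 [ 0.17135342  0.07203301 -0.42596284]
[([0.5413, -0.0499, 0.1066], 0.61), ([0.4942, 0.0114, 0.1104], 0.54), ([0.464, 0.1191, 0.11], 0.46)]
[([0.467, 0.1193, 0.1128], 0.68), ([0.494, 0.0093, 0.1076], 0.55)]
```

View pics/d.png

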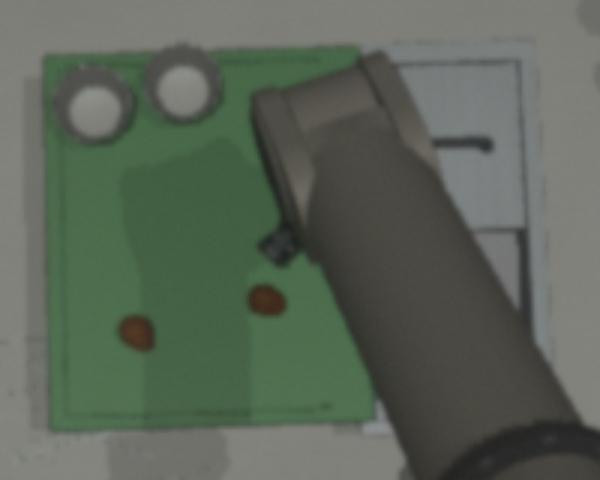

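The top view shows the pit hidden under the arm, with the other two at crop px (265,300) and (137,332). The side camera puts the swept pit at (0.541,-0.050), dead ahead of the fingers, so the push continues.

Call:
send_rows(
  deltas="-0.015 0 0 0; -0.03 0 0 0; -0.045 0 0 0; -0.06 0 0 0; -0.075 0 0 0",
)

```text
t: 6.7
eef_pos: [0.5066, -0.0828, 0.1122]
tool_rot: [0.0, 0.925, 0.381, -0.0]
contact_force: [-1.1, -0.8, -0.5]
gripper_width: -0.001
grasp_force: 0.0
```

```bash
python3 -c "
from h import *
o=bot.get_obs();print(o['t'],o['eef_pos'],yaw(),o['contact_force'])
p=bot.read_camera('side')
print([(d['xyz'],d['confidence']) for d in bot.landmark_of(p,'pit_0')])
cv2.imwrite('pics/e.png',cv2.resize(p['img'][130:290,190:390,::-1],None,fx=3,fy=3))"
```

```text
6.7 [ 0.50658554 -0.08282774  0.11224468] 44.75289229205351 [-1.13758063 -0.78080838 -0.46677636]
[([0.4653, 0.1116, 0.1099], 0.53), ([0.4974, 0.0135, 0.111], 0.38)]
```

View pics/e.png

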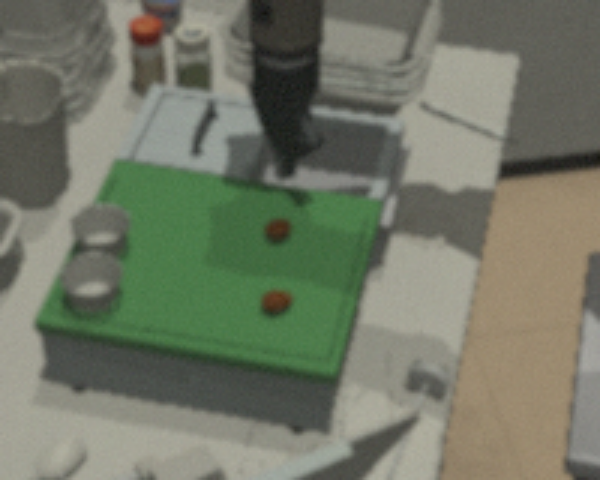

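The first pit has dropped through; the others sit at crop px (278,230) and (276,302). Now the second.

Call:
send_rows(
  deltas="0 0 -0.04 0; 0.025 -0.03 -0.053 -8; 0.05 -0.06 -0.053 -16; 0.075 -0.09 -0.053 -24; 0.0875 -0.108 -0.053 -32",
)

```text
t: 7.3
eef_pos: [0.4939, 0.0607, 0.1661]
tool_rot: [-0.0, 0.781, 0.625, 0.001]
contact_force: [0.4, 0.4, 0.3]
gripper_width: -0.002
grasp_force: 0.0
```

```bash
python3 -c "
from h import *
o=bot.get_obs();print(o['t'],o['eef_pos'],yaw(),o['contact_force'],delta([.493,.055,.112]))"
```

```text
7.3 [0.49389037 0.06068425 0.1660716 ] 77.33261228292648 [0.37585477 0.43415309 0.29847655] [[-0.006, 0.0, 0.054]]
```

Call:
send_rows(
  deltas="-0.003 0 0 -7; -0.003 0 0.02 -13.5; -0.003 0 0.04 -13.5; -0.003 0 0.055 -13.5; -0.003 0 0.055 -13.5",
)

```text
t: 7.8
eef_pos: [0.4931, 0.0542, 0.1092]
tool_rot: [-0.001, 0.705, 0.709, -0.0]
contact_force: [-0.2, 0.0, 0.4]
gripper_width: -0.0
grasp_force: 0.0
```

```bash
python3 -c "
from h import *
o=bot.get_obs();print(o['t'],o['eef_pos'],yaw(),o['contact_force'],delta([.493,-.05,.112]))
p=bot.read_camera('top')
print([(d['xyz'],d['confidence']) for d in bot.landmark_of(p,'pit_0')])
p=bot.read_camera('side')
print([(d['xyz'],d['confidence']) for d in bot.landmark_of(p,'pit_0')])"
```

```text
7.8 [0.493059   0.05415178 0.10923297] 90.28574594726238 [-0.17302787  0.02173015  0.36199838] [[-0.104, -0.001, -0.003]]
[([0.4682, 0.1195, 0.1135], 0.69), ([0.5027, -0.0989, 0.0164], 0.56)]
[([0.4643, 0.1168, 0.1108], 0.38)]
```

Call:
send_rows(
  deltas="-0.014 0 -0.001 0; -0.028 0 -0.001 0; -0.042 0 -0.001 0; -0.056 0 -0.001 0; -0.07 0 -0.001 0",
)

```text
t: 8.5
eef_pos: [0.4935, -0.0177, 0.1114]
tool_rot: [0.0, 0.706, 0.709, -0.0]
contact_force: [-0.0, 0.5, 0.2]
gripper_width: -0.001
grasp_force: 0.1
```

```bash
python3 -c "
from h import *
o=bot.get_obs();print(o['t'],o['eef_pos'],yaw(),o['contact_force'])
p=bot.read_camera('side')
print([(d['xyz'],d['confidence']) for d in bot.landmark_of(p,'pit_0')])"
```

```text
8.5 [ 0.49349722 -0.01767269  0.11135217] 90.24671388062265 [-0.03065822  0.47903317  0.20753462]
[([0.4634, 0.1166, 0.1112], 0.47)]
```

Call:
send_rows(
  deltas="-0.014 0 0 0; -0.028 0 0 0; -0.042 0 0 0; -0.056 0 0 0; -0.07 0 0 0",
)

```text
t: 9.1
eef_pos: [0.4938, -0.0877, 0.1113]
tool_rot: [0.0, 0.705, 0.709, -0.0]
contact_force: [-0.4, -0.2, -1.4]
gripper_width: -0.004
grasp_force: 0.0
```

Call:
send_rows(
  deltas="0 0 -0.045 0; 0.04 0.006 -0.053 0; 0.08 0.012 -0.053 0; 0.12 0.02 -0.053 0; 0.16 -0.025 -0.053 0",
)

```text
t: 9.6
eef_pos: [0.4801, 0.0694, 0.1653]
tool_rot: [0.0, 0.706, 0.709, 0.003]
contact_force: [0.1, 0.9, -0.3]
gripper_width: -0.001
grasp_force: 0.0
```

```bash
python3 -c "
from h import *
o=bot.get_obs();print(o['t'],o['eef_pos'],yaw(),o['contact_force'],delta([.466,.158,.165]))
for c in('top','side'):
  p=bot.read_camera(c)
  print([(d['xyz'],d['confidence']) for d in bot.landmark_of(p,'pit_0')])
cv2.imwrite('pics/f.png',cv2.resize(p['img'][130:290,190:390,::-1],None,fx=3,fy=3))"
```

```text
9.6 [0.48012249 0.06937767 0.16528267] 90.23259146795667 [ 0.09037402  0.86845655 -0.32467494] [[0.089, -0.014, 0.001]]
[([0.4996, -0.1015, 0.0143], 0.57)]
[([0.4636, 0.1159, 0.1139], 0.41)]
```

View pics/f.png

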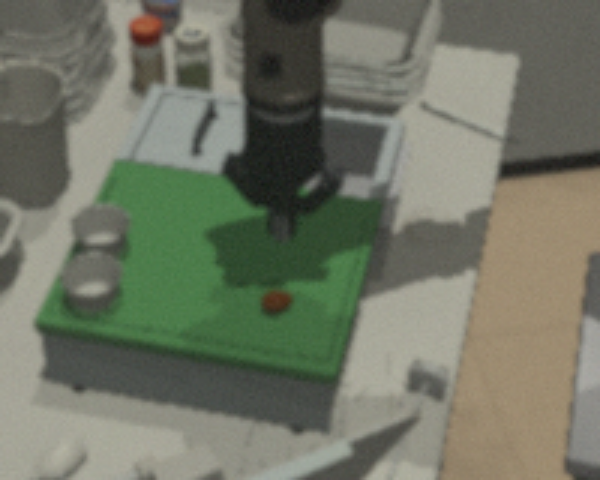

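Only the third pit remains on the board, at crop px (276,302). Moving behind it.

Call:
send_rows(
  deltas="0.045 -0.008 0 0; 0.088 -0.014 0 0; 0.089 -0.014 0.02 0; 0.089 -0.014 0.04 0; 0.089 -0.014 0.054 0",
)

```text
t: 10.3
eef_pos: [0.462, 0.1543, 0.1091]
tool_rot: [0.0, 0.706, 0.708, -0.0]
contact_force: [-0.4, -0.4, -0.0]
gripper_width: -0.003
grasp_force: 0.0
```

Call:
send_rows(
  deltas="0 0 0 0; -0.01 0 0 0; -0.02 0 0 0; -0.03 0 0 0; -0.04 0 0 0",
)

```text
t: 10.8
eef_pos: [0.4616, 0.1142, 0.1105]
tool_rot: [0.0, 0.706, 0.708, -0.0]
contact_force: [0.9, -0.7, 0.4]
gripper_width: -0.001
grasp_force: 0.1
```

```bash
python3 -c "
from h import *
o=bot.get_obs();print(o['t'],o['eef_pos'],yaw(),o['contact_force'])
for c in('top','side'):
  p=bot.read_camera(c)
  print([(d['xyz'],d['confidence']) for d in bot.landmark_of(p,'pit_0')])"
```

```text
10.8 [0.46163932 0.1141704  0.11049549] 90.21333797891425 [ 0.88274504 -0.74379336  0.43165163]
[([0.5017, -0.1013, 0.0174], 0.42)]
[]
```

```bash
cat >> h.py <<'E'
def brown(cam):
    p=bot.read_camera(cam); h=cv2.cvtColor(p['img'],cv2.COLOR_RGB2HSV)
    m=(cv2.inRange(h,(0,110,25),(16,255,255))>0); q=pts(p,m)
    q=q[(abs(q[:,0]-.55)<.17)&(abs(q[:,1])<.22)&(q[:,2]<.135)]
    if len(q): print(cam,len(q),np.round([q.min(0),q.mean(0),q.max(0)],3).tolist())
    else: print(cam,0)
E
python3 -c "
from h import *
brown('side');brown('top')"
```

```text
side 0
top 54 [[0.487, -0.106, 0.016], [0.499, -0.096, 0.024], [0.51, -0.088, 0.03]]
```

Call:
send_rows(
  deltas="-0.014 0 0 0; -0.028 0 0 0; -0.042 0 0 0; -0.056 0 0 0; -0.07 0 0 0",
)

```text
t: 11.6
eef_pos: [0.4619, 0.0461, 0.1104]
tool_rot: [-0.0, 0.705, 0.709, 0.0]
contact_force: [0.0, -0.7, 0.5]
gripper_width: 0.005
grasp_force: 0.1
```

```bash
python3 -c "
from h import *
print(bot.get_obs()['eef_pos'],bot.get_obs()['contact_force'])
brown('side');brown('top')"
```

```text
[0.46191158 0.04607109 0.11038641] [ 0.04277834 -0.70125983  0.51848993]
side 2 [[0.443, 0.029, 0.113], [0.444, 0.032, 0.115], [0.445, 0.034, 0.117]]
top 54 [[0.487, -0.106, 0.015], [0.499, -0.097, 0.024], [0.511, -0.088, 0.034]]
```

Call:
send_rows(
  deltas="-0.012 0 0 0; -0.024 0 0 0; -0.036 0 0 0; -0.048 0 0 0; -0.06 0 0 0",
)

```text
t: 12.2
eef_pos: [0.4621, -0.0153, 0.1103]
tool_rot: [0.0, 0.705, 0.709, -0.0]
contact_force: [0.7, 0.1, -0.1]
gripper_width: 0.001
grasp_force: 0.1
```

```bash
python3 -c "
from h import *
print(bot.get_obs()['eef_pos'],bot.get_obs()['contact_force'])
brown('side');brown('top')"
```

```text
[ 0.46210824 -0.01534931  0.110293  ] [ 0.72533269  0.12033836 -0.13218133]
side 16 [[0.425, -0.013, 0.11], [0.433, -0.007, 0.114], [0.44, -0.0, 0.118]]
top 0
```

```bash
python3 -c "
from h import *
p=bot.read_camera('side')
cv2.imwrite('pics/g.png',cv2.resize(p['img'][170:250,240:340,::-1],None,fx=6,fy=6,interpolation=cv2.INTER_CUBIC))
print([(d['xyz'],d['confidence']) for d in bot.landmark_of(p,'pit_0')])
T=p['camera_from_world']
for X in ([.462,-.015,.102],[.44,-.03,.11],[.45,-.04,.11]):
  c=T@np.array(X+[1]);print(6*(p['cx']+p['fx']*c[0]/-c[2]-240),6*(p['cy']-p['fy']*c[1]/-c[2]-170))"
```

```text
[([0.6689, 0.0802, 0.1007], 0.51), ([0.4319, -0.0229, 0.1115], 0.46)]
316.49177296027324 200.8947418357247
361.49407707038597 178.9974938789466
347.74740060926194 164.4774486676801
```

View pics/g.png

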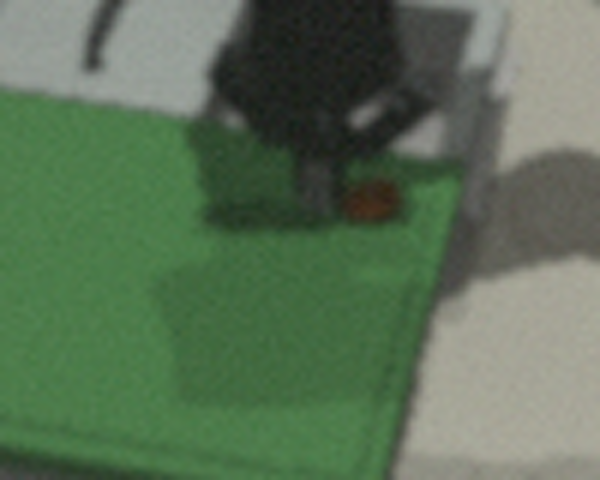

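The pit, at crop px (372,200), slipped off to the robot side of the fingers, near (0.433,-0.02). Lifting and moving back behind it.

Call:
send_rows(
  deltas="0.002 0.004 -0.025 0; 0.002 0.004 -0.05 0; 0.04 0.004 -0.05 0; 0.08 0 -0.05 0; 0.08 0 -0.05 0",
)

```text
t: 12.9
eef_pos: [0.4613, 0.0722, 0.1612]
tool_rot: [-0.0, 0.702, 0.712, 0.002]
contact_force: [-0.3, -0.3, 0.6]
gripper_width: -0.001
grasp_force: 0.0
```

```bash
python3 -c "
from h import *
print(bot.get_obs()['eef_pos'],bot.get_obs()['contact_force'])
brown('side');brown('top')
for c in('side','top'):
  p=bot.read_camera(c)
  print([(d['xyz'],d['confidence']) for d in bot.landmark_of(p,'pit_0')])
  for m in bot.masks_of(p,'pit_0')[:2]:
    q=pts(p,m['mask']);print(q.mean(0),cv2.minAreaRect((q[:,:2]*1000).astype(np.float32)))"
```

```text
[0.46127279 0.07222558 0.16124162] [-0.25270982 -0.25176627  0.56300203]
side 18 [[0.423, -0.02, 0.109], [0.433, -0.012, 0.116], [0.443, -0.006, 0.123]]
top 54 [[0.487, -0.107, 0.018], [0.499, -0.097, 0.024], [0.511, -0.088, 0.031]]
[([0.4316, -0.0241, 0.1161], 0.55)]
[ 0.62702131 -0.13445375  0.09937214] ((616.4122924804688, -63.09281921386719), (143.2111053466797, 308.59381103515625), 8.786101341247559)
[([0.5037, -0.0999, 0.0166], 0.43)]
[0.67569992 0.08213548 0.11195973] ((670.1563110351562, 81.51730346679688), (61.52172088623047, 61.85795974731445), 16.994598388671875)
[ 0.49885537 -0.09764119  0.02333785] ((498.7552795410156, -98.31134796142578), (21.646320343017578, 24.190479278564453), 87.91633605957031)
```

Call:
send_rows(
  deltas="-0.02 -0.017 0 -3; -0.042 -0.034 0 -7; -0.042 -0.034 0.02 -7; -0.042 -0.034 0.04 -7; -0.042 -0.034 0.05 -7",
)

```text
t: 13.8
eef_pos: [0.4272, 0.0227, 0.1091]
tool_rot: [-0.001, 0.661, 0.75, -0.001]
contact_force: [-0.4, -0.1, 0.4]
gripper_width: -0.004
grasp_force: 0.0
```

```bash
python3 -c "
from h import *
print(bot.get_obs()['eef_pos'],bot.get_obs()['contact_force'],yaw(),bot.get_obs()['tool_rot'],delta([.432,-.021,.11]))
brown('side')
p=bot.read_camera('side')
print([(d['xyz'],d['confidence']) for d in bot.landmark_of(p,'pit_0')])"
```

```text
[0.42719763 0.0226795  0.10912073] [-0.44245896 -0.09158336  0.35958082] 97.19245408445016 [-5.29529696e-04  6.61361047e-01  7.50067252e-01 -6.34620729e-04] [[-0.044, -0.001, -0.001]]
side 0
[([0.6686, 0.0783, 0.1034], 0.31)]
```

Call:
send_rows(
  deltas="-0.01 0 -0.001 0; -0.02 0 -0.001 0; -0.03 0 -0.001 0; -0.038 0 -0.001 0; -0.046 0 -0.001 0",
)

```text
t: 14.45
eef_pos: [0.4339, -0.0231, 0.1115]
tool_rot: [0.0, 0.661, 0.75, 0.0]
contact_force: [0.6, -0.1, 0.1]
gripper_width: -0.001
grasp_force: 0.1
```

```bash
python3 -c "
from h import *
print(bot.get_obs()['eef_pos'],bot.get_obs()['contact_force'],yaw())
brown('side');brown('top')"
```

```text
[ 0.43390932 -0.02305634  0.11145304] [ 0.57795011 -0.12750721  0.07408435] 97.23440429235598
side 0
top 0
```

Call:
send_rows(
  deltas="-0.012 0 0 0; -0.024 0 0 0; -0.036 0 0 0; -0.05 0 0 0; -0.065 0 0 0",
)

```text
t: 15.05
eef_pos: [0.4421, -0.0877, 0.1113]
tool_rot: [0.0, 0.661, 0.751, -0.0]
contact_force: [-0.3, -0.5, 0.0]
gripper_width: -0.0
grasp_force: 0.0
```

```bash
python3 -c "
from h import *
print(bot.get_obs()['eef_pos'],bot.get_obs()['contact_force'],yaw())
brown('side');brown('top')
p=bot.read_camera('side')
print([(d['xyz'],d['confidence']) for d in bot.landmark_of(p,'pit_0')])"
```

```text
[ 0.44205125 -0.0877414   0.11127447] [-0.28850725 -0.54625092  0.02746338] 97.27730103076576
side 0
top 0
[([0.6188, -0.141, 0.1254], 0.27)]
```

Call:
send_rows(
  deltas="0 0 -0.045 0; 0.045 0.015 -0.06 0; 0.09 0.03 -0.06 0; 0.135 0.045 -0.06 3; 0.183 0.064 -0.06 7.3",
)

```text
t: 15.75
eef_pos: [0.4815, 0.1036, 0.1716]
tool_rot: [0.0, 0.708, 0.706, -0.0]
contact_force: [1.3, -1.1, 0.1]
gripper_width: -0.001
grasp_force: 0.0
```

```bash
python3 -c "
from h import *
print(bot.get_obs()['eef_pos'],bot.get_obs()['contact_force'],yaw())
brown('side');brown('top')
p=bot.read_camera('top')
print([(d['xyz'],d['confidence']) for d in bot.landmark_of(p,'pit_0')])
cv2.imwrite('pics/i.png',cv2.resize(p['img'][110:270,190:390,::-1],None,fx=3,fy=3))"
```

```text
[0.48150103 0.10360709 0.17157929] [ 1.33966405 -1.11124851  0.10867759] 89.84635650423391
side 0
top 84 [[0.455, -0.107, 0.012], [0.486, -0.093, 0.025], [0.511, -0.081, 0.032]]
[([0.4972, -0.0996, 0.0165], 0.59), ([0.455, -0.0899, 0.0189], 0.42)]
```

View pics/i.png

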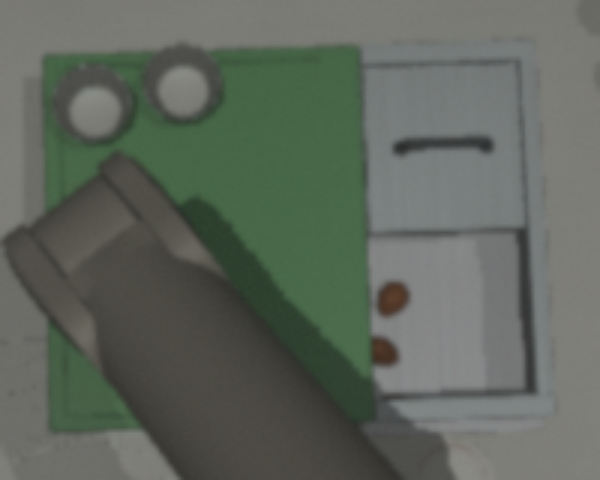

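Two pits are visible in the pan, at crop px (393,298) and (383,350). I need to find the third, so I'll look for brown slivers.

```bash
python3 -c "
from h import *
for c in('top','side'):
  ps=[bot.read_camera(c) for _ in range(4)]; p=ps[0]
  im=np.mean([a['img'] for a in ps],0)
  m=((im[...,0]-im[...,2]>14)&(im[...,0]-im[...,1]>9)).astype(np.uint8)
  n,l,s,ce=cv2.connectedComponentsWithStats(m)
  for i in range(1,n):
    q=pts(p,l==i)
    if len(q)==0: continue
    w=q.mean(0)
    if abs(w[0]-.55)<.22 and abs(w[1]+.02)<.27 and w[2]<.25: print(c,s[i].tolist(),w.round(3),q[:,2].min().round(3),q[:,2].max().round(3))
  if c=='top': cv2.imwrite('pics/j.png',cv2.resize(np.clip(im[175:255,300:380,::-1]*1.8,0,255).astype(np.uint8),None,fx=7,fy=7,interpolation=cv2.INTER_CUBIC))
"
```

```text
top [316, 204, 10, 11, 82] [ 0.499 -0.097  0.024] 0.016 0.034
top [315, 220, 7, 9, 53] [ 0.46  -0.089  0.019] 0.001 0.033
```

View pics/j.png

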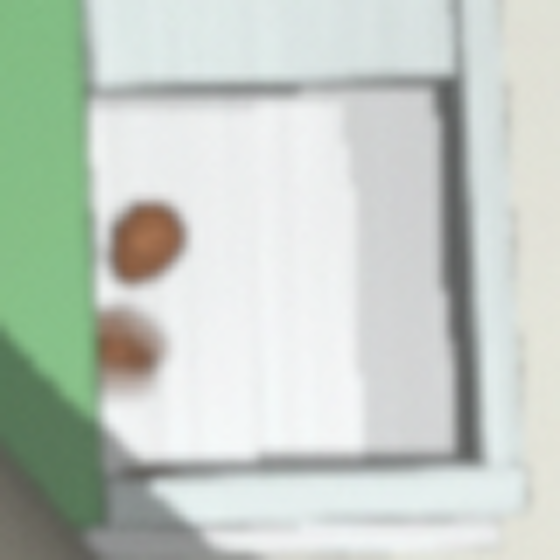

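The pan shows two pits, at px (147,240) and (130,350), the second possibly still settling. I'll move the arm to the right so the whole board and chute can be checked.

Call:
send_rows(
  deltas="-0.045 0 -0.02 0; -0.09 0 -0.04 0; -0.135 0 -0.04 0; -0.18 0 -0.04 0; -0.225 0 -0.04 0",
)

```text
t: 16.85
eef_pos: [0.4815, -0.1258, 0.2117]
tool_rot: [0.001, 0.707, 0.707, 0.0]
contact_force: [0.6, 0.1, -0.1]
gripper_width: -0.001
grasp_force: 0.0
```

Call:
send_rows(
  deltas="-0.045 0 0 0; -0.09 0 0 0; -0.135 0 0 0; -0.165 0 0 0; -0.165 0 0 0",
)

```text
t: 17.35
eef_pos: [0.4801, -0.2945, 0.2108]
tool_rot: [0.0, 0.71, 0.704, -0.001]
contact_force: [0.7, 0.0, -0.7]
gripper_width: -0.004
grasp_force: 0.0
```

```bash
cat >> h.py <<'E'
def find():
  for c in('top','side'):
    ps=[bot.read_camera(c) for _ in range(2)]; p=ps[0]
    im=np.mean([a['img'] for a in ps],0)
    m=((im[...,0]-im[...,2]>14)&(im[...,0]-im[...,1]>9)).astype(np.uint8)
    n,l,s,ce=cv2.connectedComponentsWithStats(m)
    for i in range(1,n):
      q=pts(p,l==i)
      if len(q)==0: continue
      w=q.mean(0)
      if abs(w[0]-.5)<.4 and abs(w[1]+.02)<.4 and w[2]<.25 and w[2]>-.1 and s[i][4]>2: print(c,s[i].tolist(),w.round(3),q[:,2].min().round(3),q[:,2].max().round(3))
    print([(d['xyz'],d['confidence']) for d in bot.landmark_of(p,'pit_0')])
E
python3 -c "
from h import *
print(bot.get_obs()['eef_pos'],bot.get_obs()['contact_force'],yaw())
find()"
```

```text
[ 0.48007779 -0.29453629  0.21076848] [ 0.68025856  0.02359653 -0.68466916] 89.47429043843975
top [402, 95, 19, 20, 293] [ 0.758 -0.331  0.097] -0.004 0.114
top [316, 204, 10, 11, 73] [ 0.5   -0.097  0.024] 0.016 0.031
top [315, 220, 7, 9, 47] [ 0.459 -0.088  0.024] 0.018 0.03
[([0.4613, -0.09, 0.0208], 0.64), ([0.5032, -0.1036, 0.0168], 0.46)]
side [232, 131, 16, 15, 147] [ 0.764 -0.362  0.082] -0.005 0.11
[]
```

Both views show the board clear. The third pit can only be in the pan under the board's lip, where neither camera sees. Now going to the bar's far side to shut the cover.

Call:
send_rows(
  deltas="0.031 0.037 0 0; 0.062 0.074 0 0; 0.093 0.111 0 0; 0.124 0.148 0 0; 0.154 0.183 0 0",
)

```text
t: 18.15
eef_pos: [0.6662, -0.1316, 0.2116]
tool_rot: [0.0, 0.707, 0.708, 0.0]
contact_force: [0.2, -0.3, 1.0]
gripper_width: -0.006
grasp_force: 0.0
```

Call:
send_rows(
  deltas="0 0 0 0; 0 0 0.03 0; 0 0 0.06 0; 0 0 0.088 0; 0 0 0.09 0",
)

```text
t: 18.65
eef_pos: [0.6619, -0.1336, 0.1175]
tool_rot: [-0.003, 0.707, 0.708, -0.002]
contact_force: [-0.9, -0.1, -0.4]
gripper_width: -0.0
grasp_force: 0.0
```

```bash
python3 -c "
from h import *
o=bot.get_obs();print(o['t'],o['eef_pos'],o['contact_force'],yaw(),delta([.497,-.139,.12]))
find()"
```

```text
18.65 [ 0.66187752 -0.1336165   0.11747116] [-0.89478541 -0.05436325 -0.40178637] 90.07400425926235 [[-0.005, -0.165, -0.001]]
top [402, 95, 19, 20, 301] [ 0.758 -0.332  0.096] -0.006 0.112
top [316, 204, 10, 11, 82] [ 0.499 -0.097  0.024] 0.015 0.036
top [314, 220, 9, 9, 61] [ 0.46  -0.088  0.024] 0.016 0.029
[([0.5032, -0.0999, 0.0158], 0.6), ([0.4602, -0.0921, 0.0173], 0.44)]
[]
```

Call:
send_rows(
  deltas="0 -0.015 0 0; 0 -0.035 0 0; 0 -0.055 0 0; -0.003 -0.075 0 0; -0.005 -0.095 0 0",
)

```text
t: 19.45
eef_pos: [0.571, -0.1388, 0.1232]
tool_rot: [0.002, 0.707, 0.707, 0.002]
contact_force: [2.5, 1.2, 1.4]
gripper_width: 0.001
grasp_force: 1.1
```

Call:
send_rows(
  deltas="0 -0.018 0 0; 0 -0.036 0 0; 0 -0.05 0 0; 0 -0.06 0 0; 0 -0.065 0 0",
)

```text
t: 19.95
eef_pos: [0.5052, -0.1397, 0.1225]
tool_rot: [0.001, 0.707, 0.707, 0.0]
contact_force: [2.1, -0.2, 2.3]
gripper_width: -0.002
grasp_force: 1.0
```

```bash
python3 -c "
from h import *
o=bot.get_obs();print(o['t'],o['eef_pos'],o['contact_force'],yaw())
for c in('top','side'):
  p=bot.read_camera(c);print(bot.landmark_of(p,'cover_bar'))"
```

```text
19.95 [ 0.50520428 -0.13968337  0.12247434] [ 2.06455242 -0.23898596  2.26006145] 89.97556002127052
[{'xyz': [0.4886, -0.1385, 0.1188], 'confidence': 0.91}]
[{'xyz': [0.4868, -0.1421, 0.1233], 'confidence': 0.69}]
```

Force is still about 2 N, so the cover isn't at its stop yet. Pushing a little more.

Call:
send_rows(
  deltas="0 -0.003 0 0; 0 -0.006 0 0; 0 -0.009 0 0; 0 -0.012 0 0; 0 -0.012 0 0",
)

```text
t: 20.65
eef_pos: [0.4951, -0.1392, 0.1221]
tool_rot: [0.002, 0.707, 0.707, 0.002]
contact_force: [7.2, -0.8, -0.8]
gripper_width: -0.004
grasp_force: 2.8
```

Call:
send_rows(
  deltas="0 -0.003 0 0; 0 -0.003 0 0; 0 0.01 0 0; 0 0.025 0 0; 0 0.025 -0.04 0",
)

```text
t: 21.15
eef_pos: [0.5155, -0.1389, 0.1572]
tool_rot: [-0.005, 0.707, 0.707, -0.002]
contact_force: [-0.2, -0.7, -0.3]
gripper_width: -0.002
grasp_force: 0.0
```

Call:
send_rows(
  deltas="0 0 -0.04 0; 0.04 0 -0.06 0; 0.08 0 -0.06 0; 0.12 0 -0.06 0; 0.12 0 -0.06 0",
)

```text
t: 21.65
eef_pos: [0.5171, -0.0128, 0.2217]
tool_rot: [-0.001, 0.704, 0.71, 0.001]
contact_force: [0.9, 0.8, -0.5]
gripper_width: 0.002
grasp_force: 0.0
```

```bash
python3 -c "
from h import *
o=bot.get_obs();print(o['t'],o['eef_pos'],o['contact_force'],yaw())
for c in('top','side'):
  p=bot.read_camera(c);print([(n,np.round(d['xyz'],3).tolist()) for n in ('cover_bar','sauce_cup_a','spoon','tub','white_jar') for d in bot.landmark_of(p,n)])"
```

```text
21.65 [ 0.51709411 -0.0128479   0.22173243] [ 0.91847039  0.77986737 -0.51923179] 90.49681306550048
[('cover_bar', [0.479, -0.138, 0.118]), ('cover_bar', [0.657, 0.154, 0.1]), ('sauce_cup_a', [0.655, 0.152, 0.098]), ('sauce_cup_a', [0.669, 0.078, 0.101]), ('spoon', [0.683, 0.354, 0.001]), ('spoon', [0.696, -0.347, -0.002]), ('tub', [0.342, 0.346, -0.002]), ('white_jar', [0.696, -0.345, -0.003])]
[('cover_bar', [0.48, -0.14, 0.124]), ('sauce_cup_a', [0.673, 0.075, 0.1]), ('sauce_cup_a', [0.656, 0.157, 0.102]), ('spoon', [0.686, 0.356, -0.001]), ('tub', [0.337, 0.348, -0.003]), ('white_jar', [0.698, -0.346, 0.001])]
```

The cover is back at its shut position (bar at 0.479–0.480, and 7 N felt at the stop). The bystanders haven't moved and the arm is clear.

```bash
python3 -c "
from station import bot
print(bot.hand_in())"
```

```text
the job is handed in; nothing more can be done
None
```

I handed the job in with the cover pushed shut, the board clear and the bystanders unmoved; two pits are confirmed in the pan, and I inferred the third is there because it was gone from the board and neither camera could see it.

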